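# Line up the bench containers by height on the bottle strip

### The arm

A 7-joint arm with a two-finger parallel gripper is mounted at the origin on a cart in front of the work surface, level with it; the furniture and walls round the work are solid. World frame = base frame: x ahead of the robot, y to its left, z up, the work surface at z = 0. Lengths are in m, angles in rad, forces in N, time in s.
With the tool pointing down it reaches from about 0.425 to 1.025 m from the base axis. Payload 9.4 kg.
Tool frame: the origin (TCP) lies on the centre line of the jaws, within the pads' length; the fingertips stand 14 mm ahead of it and the grasp point (between the pads) lies 5 mm behind it; z points along the fingers, y is the line along which they close (so a half turn about z gives the same grasp; the last joint's range is limited). The gripper opens to 85 mm and grips with 20 to 120 N. Pads are 22 mm wide; open, the fingers measure 114 mm over their backs; the gripper's body (76 mm by 85 mm) begins 54 mm behind the grasp point. The pads swing forward as they close: fully open they stand 13 mm farther back than shut.
Start: joints at [-1.38, 0.599, -0.003, 1.599, 0.002, 0.943, -0.08], TCP at [0.192, 0.699, 0.245] pointing down, gripper open.
Joint ranges: [-2.57, 2.57], [-0.35, 1.97], [-1.29, 1.29], [0.11, 2.56], [-1.05, 4.19], [0.11, 1.86], [-2.63, 2.63]. Speed limits (rad/s): [2.22, 2.22, 3.01, 3.01, 3.14, 3.14, 3.14].

### API

Orientations are given as a unit quaternion [x, y, z, w].
In Python, from rig import read_state, read_camera, close_job, spot_in gives the robot as it stands.
- The arm moves only by the shell command python3 -m crank 'ROWS' [FORCE]. ROWS is JSON, a list of rows, each an object of numbers: "x", "y", "z": the shift along the tool's x, y, z in m; "ax", "ay", "az": the turn, a rotation vector about the tool's x, y, z in rad; "fingers": the opening, from 0 (shut) to 1 (fully open). In form: [{"x": .., "y": .., "z": .., "ax": .., "ay": .., "az": .., "fingers": ..}, ...]. A call has 1 to 10 rows; each row shifts and turns the commanded pose from where the row before left it, along the tool's axes as they then stand; what a row does not reach is not made up. A row lasts 1/8 s, in which the tool goes at most 62.5 mm and 10.7 degrees, less where a joint would pass 70% of its speed; a pose out of reach is approached as far as the arm can. A call with a gripper value outside its range is refused whole. The fingers move at their own pace and stop on an object; FORCE is the grip in N (left out, the last holds). Time passes only in rows, so rows that do not move let the fingers close. It gives the time, the measured TCP pose, the force, the opening and the grip force at its end, in the units of the state.
- read_state(): the state, without advancing time (a new reading comes with each control period).
- read_camera(name): name is "scene" or "top" or "wrist"; returns a dict with "frame" (400x640x3 uint8, red, green, blue), "range_z" (400x640 float32, m along the optical axis (not along the pixel's ray), 0 where there is no reading), "mtx" (3x3 intrinsics, pixels), "rvec" (rotation vector, rad) and "tvec" (3), from world to camera coordinates, as OpenCV has them. Camera axes: x right, y down, z forward; pixel columns grow to the right and rows downward; lengths in m; the calibration is good to about 2 mm. A picture is of the moment at which its call begins.
- close_job(): hands the job in; it is judged then, once.
Trained networks look in the newest picture that a camera, given by its name, has taken for a name from the list of things; names that differ only in an ending like _2 or _b are one class to them, and where a whole thing is asked for, a point or a joint stands for the part that bears it (a point fixed in the world has none). Each returns a list of dicts, best first, with "p" (0 to 1); they miss things now and then, are a little off and sometimes report something else, mostly with a low value. They report only what shows in the picture. A call takes as long as a camera call. They do not tell look-alikes from the thing itself.
- spot_in(camera, thing): "pixel" ([column, row] in pixels, amid what is visible of it).
The state is a dict: "time_s": time; "joint_pos": joint angles; "qd": joint speeds; "joint_efforts": joint torques, N m; "eef_pos": TCP position; "ee_rot": TCP orientation; "contact_force": force on the tool from outside, world axes, zero at the start; "moment": the same for the moment, N m; "grip_width": opening from 0.0 (shut) to 1.0 (fully open); "gripper_force": force on a finger pad.
Only numpy, scipy, OpenCV 4.12 (cv2) and the standard library are available. Lean on these libraries where they do the work, as an engineer would, in place of code of your own. Each camera call takes 0.05 s, during which the arm holds its last target. There are 200 camera calls.

### The job

Tidy the loose containers into a row by height: stand the four of them (two white dropper bottles, specimen pot, coverslip box) upright on the round pads of the aluminium bottle strip, one well centred on each pad, the tallest at the black end block and each next one lower, down to the coverslip box at the open end. Leave the tape roll and the timer where they are.

Things in the scene. Friction and masses are not known exactly. Their poses are not given: they have to be found in the camera images.
- large_dropper_center (a point): White round dropper bottle with a blue cap, 99 mm tall, the tallest; body 36 mm across, straight from 5 to 50 mm above its foot, above that shoulder and a thin 14 mm cap. It stands in the open right front part of the worktop (a like bottle at the back by the wall stays). Point: on its axis, half-way up (49.5 mm above its foot). z is up.
- small_dropper_center (a point): All-white round dropper bottle with a white cap, 83 mm tall, the second tallest; body 27 mm across, straight from 5 to 36 mm above its foot, above that shoulder and a thin 14 mm cap. Stands in the open right front part of the worktop. Point: on its axis, half-way up (41.5 mm above its foot). z is up.
- specimen_pot_center (a point): Round clear specimen pot with a ribbed lid (fixed on), 61 mm tall, 46 mm across the lid, body 44 mm. Stands in the open right front part of the worktop. Point: on its axis, half-way up (30.5 mm above its foot). z is up.
- slip_box_center (a point): Small square coverslip box with a white lid over a clear base, 34 x 34 mm and 18 mm tall, the lowest; lid fixed on. Lies flat in the open right front part of the worktop, turned by any angle. Point: its centre, 9 mm above its underside; x and y are square to its sides, z is up.
- pad_1: Round black rubber pad, 58 mm across, 2 mm thick, fixed on an aluminium strip (74 x 310 mm, top 8 mm above the worktop; lies at any angle). Next to the black end block (74 x 28 mm, 60 mm tall, face 40 mm from this pad's centre). Pads are 72 mm apart. Origin: centre of its underside; its upper face is 10 mm above the worktop. z up; y along the row towards the end block.
- pad_2: Round black rubber pad, 58 mm across, 2 mm thick, fixed on an aluminium strip (74 x 310 mm, top 8 mm above the worktop; lies at any angle). Second pad counted from the end block. Pads are 72 mm apart. Origin: centre of its underside; its upper face is 10 mm above the worktop. z up; y along the row towards the end block.
- pad_3: Round black rubber pad, 58 mm across, 2 mm thick, fixed on an aluminium strip (74 x 310 mm, top 8 mm above the worktop; lies at any angle). Third pad counted from the end block. Pads are 72 mm apart. Origin: centre of its underside; its upper face is 10 mm above the worktop. z up; y along the row towards the end block.
- pad_4: Round black rubber pad, 58 mm across, 2 mm thick, fixed on an aluminium strip (74 x 310 mm, top 8 mm above the worktop; lies at any angle). Fourth pad counted from the end block, at the open end of the strip. Pads are 72 mm apart. Origin: centre of its underside; its upper face is 10 mm above the worktop. z up; y along the row towards the end block.
- tape: Bystander: roll of brown tape lying flat behind the containers, 96 mm across, 48 mm tall. Origin: centre of its underside. To be left alone.
- kitchen_timer: Bystander: white timer with a red dial, 39 x 64 x 64 mm, standing to the right of the containers. Origin: centre of its underside. To be left alone.
Not all that is in view belongs to the job. Leave any green or pink look-alike of the part that bears slip_box_center alone. Leave any orange look-alike of the part that bears small_dropper_center alone.

How it is judged:
At the end, for the whole second after the job is handed in: From the end block outwards: large dropper bottle, small dropper bottle, specimen pot, coverslip box, each resting on its own pad, its centre within 13 mm of the pad's centre seen from above, upright within 0.1 rad (horizontal distance between large_dropper_center and pad_1 below 0.013 m and angle between each of large_dropper_center, small_dropper_center, specimen_pot_center, slip_box_center's own z axis and vertical below 0.1 rad and z of large_dropper_center in the frame of pad_1 between 0.0475 and 0.0555 m and horizontal distance between small_dropper_center and pad_2 below 0.013 m and z of small_dropper_center in the frame of pad_2 between 0.0395 and 0.0475 m and horizontal distance between specimen_pot_center and pad_3 below 0.013 m and z of specimen_pot_center in the frame of pad_3 between 0.0285 and 0.0365 m and horizontal distance between slip_box_center and pad_4 below 0.013 m and z of slip_box_center in the frame of pad_4 between 0.007 and 0.015 m); the robot touches nothing.
It fails at once if the tape roll is moved by more than 20 mm (distance of tape from where it was at the start of the episode above 0.02 m).
It fails at once if the timer is moved by more than 20 mm or tipped over (distance of kitchen_timer from where it was at the start of the episode above 0.02 m or angle between kitchen_timer's own z axis and vertical above 0.3 rad).
It also fails if it takes over 115 s, if anything falls off the work surface, if the arm or the gripper's body presses on something with over 40 N, if the wrist force passes 120 N, or if a joint passes its speed limit or range.

## Working session

There is one attempt and no reset: what is moved stays moved. The work goes in short steps, Python scripts to look and compute and a shell command to move; the robot and the scene stay as the last step left them, time stands still between calls to the robot, and variables do not carry over. Pictures are saved under pics/ and viewed, at most 14 in all, crops included, and the job is handed in when it is done.

```bash
mkdir -p pics; ls
cat > h.py <<'E'
import numpy as np, cv2
from rig import *
from scipy.spatial.transform import Rotation as R
def cam(n,save=None):
    c=read_camera(n)
    if save: cv2.imwrite('pics/'+save+'.png',c['frame'][:,:,::-1])
    return c
def pts(c):
    "world xyz for each pixel"
    Rm=cv2.Rodrigues(np.array(c['rvec'],float))[0]; t=np.array(c['tvec'],float).ravel()
    K=np.array(c['mtx']); h,w=c['range_z'].shape
    u,v=np.meshgrid(np.arange(w),np.arange(h)); z=c['range_z']
    P=np.stack([(u-K[0,2])/K[0,0]*z,(v-K[1,2])/K[1,1]*z,z],-1)
    W=(P-t)@Rm; W[z==0]=np.nan
    return W
def proj(c,X):
    return cv2.projectPoints(np.array(X,float).reshape(-1,3),np.array(c['rvec'],float),np.array(c['tvec'],float),np.array(c['mtx'],float),None)[0][:,0]
E
python3 - <<'E'
from h import *
N=['large_dropper_center','small_dropper_center','specimen_pot_center','slip_box_center','pad_1','tape','kitchen_timer']
np.set_printoptions(precision=3,suppress=True)
for n in ('scene','top'):
    c=cam(n,n+'0'); W=pts(c)
    print(n, -cv2.Rodrigues(np.array(c['rvec'],float))[0].T@np.array(c['tvec']).ravel())
    for k in N:
        for s in spot_in(n,k)[:6]:
            u,v=np.round(s['pixel']).astype(int); print(k,round(s['p'],2),u,v,W[v,u])
s=read_state();print(s)
E
```

```text
pics
scene [-0.189 -0.665  0.589]
large_dropper_center 0.74 339 200 [ 0.602 -0.164  0.041]
small_dropper_center 0.77 386 243 [ 0.511 -0.36   0.034]
small_dropper_center 0.62 362 249 [ 0.452 -0.329  0.038]
specimen_pot_center 0.8 319 223 [ 0.467 -0.193  0.047]
slip_box_center 0.8 335 274 [ 0.361 -0.315  0.018]
slip_box_center 0.46 346 225 [ 0.535 -0.232  0.02 ]
slip_box_center 0.43 394 225 [ 0.612 -0.332  0.02 ]
pad_1 0.7 282 195 [0.565 0.018 0.01 ]
pad_1 0.47 220 185 [0.494 0.215 0.009]
tape 0.93 382 187 [ 0.736 -0.227  0.046]
kitchen_timer 0.73 421 260 [ 0.487 -0.457  0.047]
top [ 0.472 -0.111  1.367]
large_dropper_center 0.65 337 163 [ 0.616 -0.151  0.101]
small_dropper_center 0.47 395 220 [ 0.458 -0.316  0.045]
small_dropper_center 0.42 406 198 [ 0.52  -0.344  0.072]
specimen_pot_center 0.75 342 213 [ 0.479 -0.165  0.062]
slip_box_center 0.6 397 166 [ 0.615 -0.329  0.018]
slip_box_center 0.45 362 188 [ 0.551 -0.226  0.02 ]
pad_1 0.85 207 205 [0.505 0.226 0.01 ]
pad_1 0.59 279 180 [0.577 0.016 0.011]
pad_1 0.57 231 198 [0.525 0.157 0.005]
pad_1 0.53 258 196 [0.53  0.077 0.013]
tape 0.58 353 101 [ 0.805 -0.201  0.03 ]
kitchen_timer 0.76 439 206 [ 0.497 -0.438  0.062]
kitchen_timer 0.36 352 102 [ 0.804 -0.199  0.021]
{'time_s': 0.8, 'joint_pos': array([-1.38 ,  0.599, -0.003,  1.599,  0.002,  0.943, -0.08 ]), 'qd': array([-0.   , -0.001,  0.001,  0.001, -0.002, -0.   ,  0.   ]), 'joint_efforts': array([ -0.   , -77.611,   1.563, -25.837,   0.012,   0.002,   0.   ]), 'eef_pos': array([0.192, 0.699, 0.245]), 'ee_rot': array([0.133, 0.991, 0.   , 0.   ]), 'contact_force': array([ 0.261,  1.246, -0.114]), 'moment': array([ 0.016,  0.02 , -0.004]), 'gripper_force': 0.0, 'grip_width': 1.0000399448190156}
```

Run:
```python
import cv2
a=cv2.imread('pics/top0.png')[70:270,170:470]; cv2.imwrite('pics/top0c.png',cv2.resize(a,(800,533),interpolation=cv2.INTER_CUBIC))
a=cv2.imread('pics/scene0.png')[130:330,190:460]; cv2.imwrite('pics/scene0c.png',cv2.resize(a,(800,592),interpolation=cv2.INTER_CUBIC))
```

```text
(no output)
```

View pics/top0c.png

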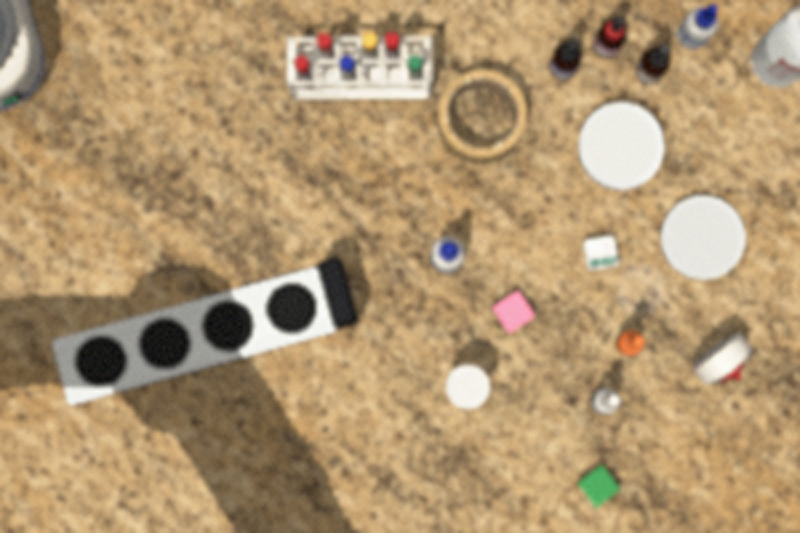

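View pics/scene0c.png

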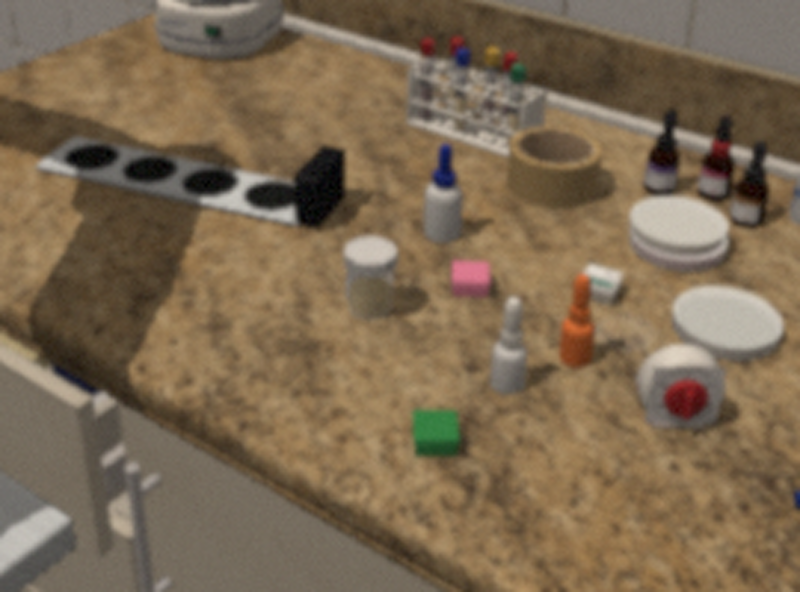

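Top view, pixels in the full image:

| Thing | Pixel | Possible confusions |
|---|---|---|
| Large dropper | ~(337,163) | like bottle at the back wall (433,80), brown bottles |
| Small dropper (white) | ~(397,220) | orange look-alike (406,198) |
| Coverslip box (white/teal) | ~(396,165) | pink (362,188), green (395,252) |
| Specimen pot | ~(345,214) | petri dishes (403,125), (433,160) |

The pads run from pad_1 at (279,185), next to the black block, to pad_4 at (207,205).

```bash
cat >> h.py <<'E'
np.set_printoptions(precision=4,suppress=True)
def plan(x,y,z,ydir=None):
    "tool-frame shift to world TCP (x,y,z) and then az so that tool y is along angle ydir (mod pi)"
    s=read_state(); r=R.from_quat(s['ee_rot']); M=r.as_matrix()
    d=M.T@(np.array([x,y,z])-s['eef_pos'])
    cur=np.arctan2(M[1,1],M[0,1]); out=[]
    if ydir is not None:
        for k in (-1,0,1,2):
            a=-(ydir+k*np.pi-cur); a=(a+2*np.pi)%(4*np.pi)-2*np.pi
            if abs(a)<np.pi*1.2: out.append(round(a,3))
    print('pos',s['eef_pos'],'t',s['time_s'],'shift',d,'az opts',sorted(set(out)),'q7',s['joint_pos'][6],'tilt',M[:,2])
E
python3 - <<'E'
from h import *
T={}
for n in ('scene','top'):
    c=cam(n); W=pts(c); f=c['frame'].astype(int)
    hsv=cv2.cvtColor(c['frame'],cv2.COLOR_RGB2HSV)
    print(n)
    for k,(x,y),rad in (('large',(.61,-.155),.04),('small',(.458,-.316),.03),('pot',(.475,-.175),.045),('box',(.613,-.33),.035)):
        m=(np.hypot(W[...,0]-x,W[...,1]-y)<rad)&(W[...,2]>.012)
        P=W[m]; top=np.percentile(P[:,2],97)
        Q=P[P[:,2]>top-.008]
        lo,hi=P.min(0),P.max(0)
        print(k,m.sum(),'zmax',P[:,2].max(),'top mean',Q.mean(0),'lo',lo,'hi',hi)
    dark=((f.max(2)<60)&(abs(W[...,2]-.01)<.012)).astype(np.uint8)
    nn,l,st,ce=cv2.connectedComponentsWithStats(dark)
    for i in range(1,nn):
        p=W[l==i].mean(0)
        if st[i,4]>80 and .4<p[0]<.7 and -.05<p[1]<.3: print('dark',st[i],ce[i],p)
E
```

```text
scene
large 274 zmax 0.09855160007034272 top mean [ 0.6132 -0.157   0.0938] lo [ 0.5961 -0.1753  0.0123] hi [ 0.6259 -0.1404  0.0986]
small 247 zmax 0.0830758761544335 top mean [ 0.4561 -0.3268  0.0786] lo [ 0.4425 -0.3391  0.0121] hi [ 0.4696 -0.3122  0.0831]
pot 385 zmax 0.06379081513677173 top mean [ 0.4706 -0.1766  0.0607] lo [ 0.4493 -0.1978  0.012 ] hi [ 0.4955 -0.1522  0.0638]
box 95 zmax 0.0213104232791762 top mean [ 0.6193 -0.3278  0.0183] lo [ 0.6018 -0.3432  0.0122] hi [ 0.6384 -0.3066  0.0213]
dark [212 179  18   8 105] [220.7048 182.5333] [0.5052 0.2251 0.0098]
dark [232 183  17   8 111] [240.0541 186.6036] [0.5241 0.1564 0.0099]
dark [252 187  17   9 109] [260.    190.844] [0.5428 0.088  0.01  ]
dark [274 192  16   8  99] [281.4545 195.6162] [0.5609 0.0162 0.0101]
top
large 136 zmax 0.10368316344201518 top mean [ 0.6156 -0.1536  0.0966] lo [ 0.5985 -0.17    0.0134] hi [ 0.6333 -0.1361  0.1037]
small 77 zmax 0.08439948800752793 top mean [ 0.458  -0.3228  0.0799] lo [ 0.4467 -0.3358  0.0121] hi [ 0.4697 -0.3108  0.0844]
pot 207 zmax 0.0677746974733686 top mean [ 0.4735 -0.1733  0.0616] lo [ 0.4508 -0.1934  0.0534] hi [ 0.4959 -0.1512  0.0678]
box 137 zmax 0.025076274035755238 top mean [ 0.619  -0.3228  0.0188] lo [ 0.6005 -0.3406  0.0122] hi [ 0.6361 -0.3049  0.0251]
dark [271 177  17  17 212] [278.9953 185.2123] [0.5615 0.0162 0.0102]
dark [247 184  17  17 235] [254.9362 191.8553] [0.5425 0.0864 0.01  ]
dark [223 190  18  18 246] [231.3293 198.4878] [0.5235 0.1551 0.0104]
dark [199 197  18  17 241] [207.473  205.0664] [0.5047 0.2243 0.0105]
```

```bash
python3 -m crank '[{"az":0.173},{"az":0.173},{"az":0.173},{"az":0.173},{"az":0.173},{"az":0.175}]' 40; python3 -c "
from h import *
plan(.6145,-.1553,.2,.264)"
```

```text
pos [0.1919 0.6992 0.2453] t 0.9 shift [-0.6337 -0.7122  0.0453] az opts [np.float64(-2.103), np.float64(1.039)] q7 -0.07977678791798667 tilt [ 0.  0. -1.]validation failed for argument at $[0]...
```

```bash
python3 -m crank '[{"x":0,"y":0,"z":0,"ax":0,"ay":0,"az":0.173,"fingers":1},{"x":0,"y":0,"z":0,"ax":0,"ay":0,"az":0.173,"fingers":1},{"x":0,"y":0,"z":0,"ax":0,"ay":0,"az":0.173,"fingers":1},{"x":0,"y":0,"z":0,"ax":0,"ay":0,"az":0.173,"fingers":1},{"x":0,"y":0,"z":0,"ax":0,"ay":0,"az":0.173,"fingers":1},{"x":0,"y":0,"z":0,"ax":0,"ay":0,"az":0.175,"fingers":1}]' 40; python3 -c "
from h import *
plan(.6145,-.1553,.2,.264)"
```

```text
time_s: 1.65
eef_pos: [0.1917, 0.6992, 0.2453]
ee_rot: [0.61, 0.792, 0.0, -0.0]
contact_force: [-0.6, -0.2, 0.4]
grip_width: 1.0
gripper_force: 0.0
pos [0.1917 0.6992 0.2453] t 1.65 shift [-0.9339  0.1913  0.0452] az opts [np.float64(-3.148), np.float64(-0.007), np.float64(3.135)] q7 -0.9395881163985182 tilt [-0.0001  0.0001 -1.    ]
```

```bash
python3 -m crank '[{"x":-0.055,"y":0.0112,"z":0,"ax":0,"ay":0,"az":0,"fingers":1},{"x":-0.055,"y":0.0112,"z":0,"ax":0,"ay":0,"az":0,"fingers":1},{"x":-0.055,"y":0.0112,"z":0,"ax":0,"ay":0,"az":0,"fingers":1},{"x":-0.055,"y":0.0112,"z":0,"ax":0,"ay":0,"az":0,"fingers":1},{"x":-0.055,"y":0.0112,"z":0,"ax":0,"ay":0,"az":0,"fingers":1},{"x":-0.055,"y":0.0112,"z":0,"ax":0,"ay":0,"az":0,"fingers":1},{"x":-0.055,"y":0.0112,"z":0,"ax":0,"ay":0,"az":0,"fingers":1},{"x":-0.055,"y":0.0112,"z":0,"ax":0,"ay":0,"az":0,"fingers":1},{"x":-0.055,"y":0.0112,"z":0,"ax":0,"ay":0,"az":0,"fingers":1},{"x":-0.055,"y":0.0112,"z":0,"ax":0,"ay":0,"az":0,"fingers":1}]'; python3 -m crank '[{"x":-0.055,"y":0.0112,"z":0,"ax":0,"ay":0,"az":0,"fingers":1},{"x":-0.055,"y":0.0112,"z":0,"ax":0,"ay":0,"az":0,"fingers":1},{"x":-0.055,"y":0.0112,"z":0,"ax":0,"ay":0,"az":0,"fingers":1},{"x":-0.055,"y":0.0112,"z":0,"ax":0,"ay":0,"az":0,"fingers":1},{"x":-0.055,"y":0.0112,"z":0,"ax":0,"ay":0,"az":0,"fingers":1},{"x":-0.055,"y":0.0112,"z":0,"ax":0,"ay":0,"az":0,"fingers":1},{"x":0,"y":0,"z":0,"ax":0,"ay":0,"az":0,"fingers":1},{"x":0,"y":0,"z":0,"ax":0,"ay":0,"az":0,"fingers":1}]'
python3 - <<'E'
from h import *
plan(.6145,-.1553,.2,.264)
c=cam('wrist','w1'); W=pts(c); print(proj(c,[[.6145,-.1553,.099],[.6145,-.1553,.05],[.6145,-.1553,0]]))
print(spot_in('wrist','large_dropper_center'))
m=(np.hypot(W[...,0]-.6145,W[...,1]+.1553)<.04)&(W[...,2]>.012);P=W[m]
if len(P):
  Q=P[P[:,2]>np.percentile(P[:,2],97)-.015]; print(P.min(0),P.max(0),Q.mean(0))
E
```

```text
time_s: 2.9
eef_pos: [0.4438, 0.1957, 0.2456]
ee_rot: [0.608, 0.794, 0.0, 0.0]
contact_force: [0.8, -0.2, -1.2]
grip_width: 0.997
gripper_force: 0.0
time_s: 3.9
eef_pos: [0.5934, -0.1037, 0.245]
ee_rot: [0.608, 0.794, 0.0, -0.0]
contact_force: [-1.0, -0.3, -0.4]
grip_width: 1.001
gripper_force: 0.0
pos [ 0.5934 -0.1037  0.245 ] t 3.9 shift [-0.0554  0.007   0.045 ] az opts [np.float64(-3.143), np.float64(-0.001), np.float64(3.14)] q7 0.5640156846277073 tilt [-0.0006  0.0005 -1.    ]
[[326.1453 246.9502]
 [325.0758 226.4564]
 [324.244  210.5183]]
[{'pixel': [326.1, 220.6], 'p': 0.59}]
[ 0.5979 -0.1688  0.012 ] [ 0.6335 -0.1352  0.0995] [ 0.6146 -0.1506  0.0938]
```

View pics/w1.png

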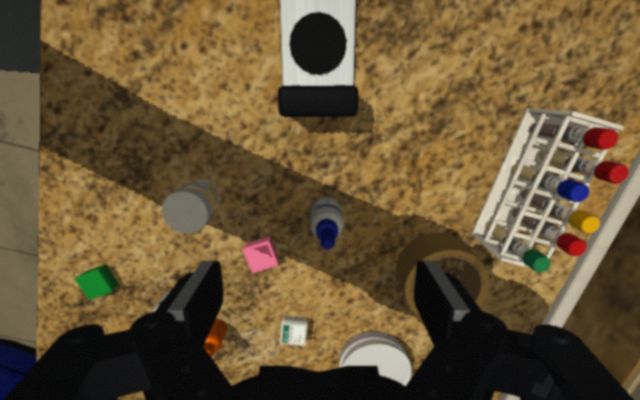

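The wrist view shows the blue-capped white bottle at (326,225). It stands alone, with the pink block at (260,255), and it matches the projected position.

```bash
python3 -m crank '[{"x":-0.0272,"y":0.004,"z":0,"ax":0,"ay":0,"az":0,"fingers":1},{"x":-0.0272,"y":0.004,"z":0,"ax":0,"ay":0,"az":0,"fingers":1},{"x":0,"y":0,"z":0,"ax":0,"ay":0,"az":0,"fingers":1},{"x":0,"y":0,"z":0.05,"ax":0,"ay":0,"az":0,"fingers":1},{"x":0,"y":0,"z":0.05,"ax":0,"ay":0,"az":0,"fingers":1},{"x":0,"y":0,"z":0.04,"ax":0,"ay":0,"az":0,"fingers":1},{"x":0,"y":0,"z":0.03,"ax":0,"ay":0,"az":0,"fingers":1},{"x":0,"y":0,"z":0.02,"ax":0,"ay":0,"az":0,"fingers":1},{"x":0,"y":0,"z":0.01,"ax":0,"ay":0,"az":0,"fingers":1},{"x":0,"y":0,"z":0,"ax":0,"ay":0,"az":0,"fingers":1}]'; python3 -c "
from h import *
plan(.6155,-.154,.044,.264)"
```

```text
time_s: 5.25
eef_pos: [0.6156, -0.154, 0.0454]
ee_rot: [0.608, 0.794, 0.0, -0.0]
contact_force: [0.3, -1.2, 0.1]
grip_width: 1.001
gripper_force: 0.0
pos [ 0.6156 -0.154   0.0454] t 5.25 shift [ 0.0001 -0.0001  0.0014] az opts [np.float64(-3.142), np.float64(-0.001), np.float64(3.141)] q7 0.7391352194964299 tilt [-0.0001  0.0002 -1.    ]
```

Close, then a small test lift.

```bash
python3 -m crank '[{"x":0,"y":0,"z":0,"ax":0,"ay":0,"az":0,"fingers":0.2},{"x":0,"y":0,"z":0,"ax":0,"ay":0,"az":0,"fingers":0.2},{"x":0,"y":0,"z":0,"ax":0,"ay":0,"az":0,"fingers":0.2},{"x":0,"y":0,"z":0,"ax":0,"ay":0,"az":0,"fingers":0.2},{"x":0,"y":0,"z":0,"ax":0,"ay":0,"az":0,"fingers":0.2},{"x":0,"y":0,"z":0,"ax":0,"ay":0,"az":0,"fingers":0.2},{"x":0,"y":0,"z":0,"ax":0,"ay":0,"az":0,"fingers":0.2},{"x":0,"y":0,"z":0,"ax":0,"ay":0,"az":0,"fingers":0.2}]' 40; python3 -c "
from h import *
plan(.6155,-.154,.044,.264)"
```

```text
time_s: 6.25
eef_pos: [0.6159, -0.1545, 0.0462]
ee_rot: [0.608, 0.794, 0.0, 0.0]
contact_force: [-1.1, 0.9, 6.5]
grip_width: 0.4
gripper_force: 39.4
pos [ 0.6159 -0.1545  0.0462] t 6.25 shift [ 0.0006 -0.0003  0.0022] az opts [np.float64(-3.143), np.float64(-0.001), np.float64(3.14)] q7 0.7393264873471842 tilt [ 0.0011 -0.     -1.    ]
```

```bash
python3 -m crank '[{"x":0,"y":0,"z":-0.02,"ax":0,"ay":0,"az":0,"fingers":0.2},{"x":0,"y":0,"z":-0.04,"ax":0,"ay":0,"az":0,"fingers":0.2},{"x":0,"y":0,"z":-0.04,"ax":0,"ay":0,"az":0,"fingers":0.2},{"x":0.02,"y":-0.001,"z":-0.01,"ax":0,"ay":0,"az":0,"fingers":0.2},{"x":0.04,"y":-0.002,"z":0,"ax":0,"ay":0,"az":0,"fingers":0.2},{"x":0.04,"y":-0.002,"z":0,"ax":0,"ay":0,"az":0,"fingers":0.2},{"x":0.04,"y":-0.002,"z":0,"ax":0,"ay":0,"az":0,"fingers":0.2},{"x":0.029,"y":-0.001,"z":0,"ax":0,"ay":0,"az":0,"fingers":0.2},{"x":0.01,"y":0,"z":0,"ax":0,"ay":0,"az":0,"fingers":0.2},{"x":0,"y":0,"z":0,"ax":0,"ay":0,"az":0,"fingers":0.2}]'
python3 - <<'E'
from h import *
plan(.5612,.0162,.0585,.264)
c=cam('scene'); W=pts(c)
m=(np.hypot(W[...,0]-.5612,W[...,1]-.0162)<.03)&(W[...,2]>.08)&(W[...,2]<.14);P=W[m]
print(len(P),np.percentile(P[:,2],3),P.mean(0))
a=c['frame'][110:230,220:380]; cv2.imwrite('pics/s2.png',cv2.resize(a,(640,480))[:,:,::-1])
E
```

```text
time_s: 7.5
eef_pos: [0.5611, 0.0168, 0.1554]
ee_rot: [0.608, 0.794, -0.0, 0.0]
contact_force: [-0.1, -0.2, -0.3]
grip_width: 0.397
gripper_force: 40.2
pos [0.5611 0.0168 0.1554] t 7.5 shift [-0.0006 -0.0001  0.0969] az opts [np.float64(-3.141), np.float64(0.0), np.float64(3.142)] q7 0.44800020605415186 tilt [-0. -0. -1.]
115 0.11103427679015723 [0.5519 0.0061 0.1247]
```

View pics/s2.png

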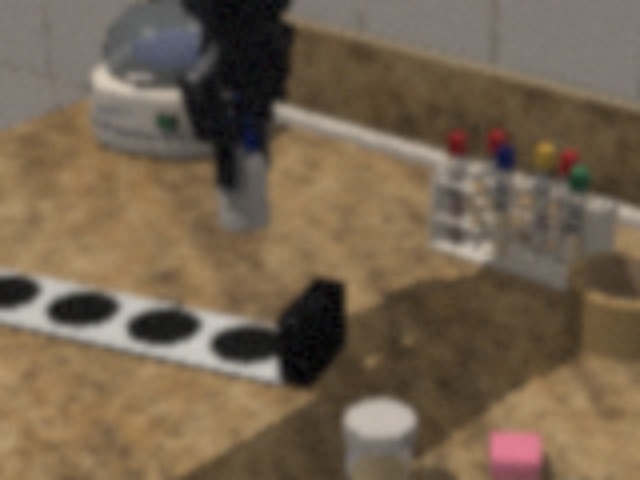

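The bottle is held upright at crop pixel (243,190), above pad_1. Lowering it.

```bash
python3 -m crank '[{"x":0,"y":0,"z":0.03,"ax":0,"ay":0,"az":0,"fingers":0.2},{"x":0,"y":0,"z":0.03,"ax":0,"ay":0,"az":0,"fingers":0.2},{"x":0,"y":0,"z":0.02,"ax":0,"ay":0,"az":0,"fingers":0.2},{"x":0,"y":0,"z":0.01,"ax":0,"ay":0,"az":0,"fingers":0.2},{"x":0,"y":0,"z":0.006,"ax":0,"ay":0,"az":0,"fingers":0.2},{"x":0,"y":0,"z":0.002,"ax":0,"ay":0,"az":0,"fingers":0.2},{"x":0,"y":0,"z":0.001,"ax":0,"ay":0,"az":0,"fingers":0.2},{"x":0,"y":0,"z":0,"ax":0,"ay":0,"az":0,"fingers":0.2}]'
```

```text
time_s: 8.55
eef_pos: [0.5615, 0.0164, 0.0567]
ee_rot: [0.608, 0.794, 0.0, 0.0]
contact_force: [0.7, -0.2, -0.7]
grip_width: 0.393
gripper_force: 40.2
```

```bash
python3 -m crank '[{"x":0,"y":0,"z":0.001,"ax":0,"ay":0,"az":0,"fingers":0.2},{"x":0,"y":0,"z":0.001,"ax":0,"ay":0,"az":0,"fingers":0.2},{"x":0,"y":0,"z":0,"ax":0,"ay":0,"az":0,"fingers":0.2}]'
```

```text
time_s: 8.93
eef_pos: [0.5616, 0.0164, 0.056]
ee_rot: [0.608, 0.794, 0.001, 0.0]
contact_force: [-3.6, 0.3, 20.5]
grip_width: 0.4
gripper_force: 42.3
```

```bash
python3 -m crank '[{"x":0,"y":0,"z":-0.001,"ax":0,"ay":0,"az":0,"fingers":0.6},{"x":0,"y":0,"z":0,"ax":0,"ay":0,"az":0,"fingers":0.8},{"x":0,"y":0,"z":0,"ax":0,"ay":0,"az":0,"fingers":0.8},{"x":0,"y":0,"z":0,"ax":0,"ay":0,"az":0,"fingers":0.8},{"x":0,"y":0,"z":-0.02,"ax":0,"ay":0,"az":0,"fingers":0.8},{"x":0,"y":0,"z":-0.04,"ax":0,"ay":0,"az":0,"fingers":0.8},{"x":0,"y":0,"z":-0.05,"ax":0,"ay":0,"az":0,"fingers":0.8},{"x":0,"y":0,"z":-0.04,"ax":0,"ay":0,"az":0,"fingers":0.7}]' && python3 -m crank '[{"x":-0.043,"y":-0.0271,"z":0,"ax":0,"ay":0,"az":0,"fingers":0.7},{"x":-0.043,"y":-0.0271,"z":0,"ax":0,"ay":0,"az":0,"fingers":0.7},{"x":-0.043,"y":-0.0271,"z":0,"ax":0,"ay":0,"az":0,"fingers":0.7},{"x":-0.043,"y":-0.0271,"z":0,"ax":0,"ay":0,"az":0,"fingers":0.7},{"x":-0.043,"y":-0.0271,"z":0,"ax":0,"ay":0,"az":0,"fingers":0.7},{"x":-0.03,"y":-0.019,"z":0,"ax":0,"ay":0,"az":0,"fingers":0.7},{"x":0,"y":0,"z":0,"ax":0,"ay":0,"az":0,"fingers":0.7},{"x":0,"y":0,"z":0,"ax":0,"ay":0,"az":0,"fingers":0.7}]'
python3 - <<'E'
from h import *
plan(.457,-.3245,.029,.264)
c=cam('wrist','w2'); W=pts(c); print(proj(c,[[.457,-.3245,.083],[.457,-.3245,.04]]))
print(spot_in('wrist','small_dropper_center'))
m=(np.hypot(W[...,0]-.457,W[...,1]+.3245)<.03)&(W[...,2]>.012);P=W[m]
if len(P): Q=P[P[:,2]<.034]; print(P.min(0),P.max(0),Q.min(0),Q.max(0))
c=cam('top'); W=pts(c)
m=(np.hypot(W[...,0]-.5612,W[...,1]-.0162)<.03)&(W[...,2]>.02);P=W[m];Q=P[P[:,2]>.09]
print('large',P.min(0),P.max(0),Q.mean(0))
E
```

```text
time_s: 9.93
eef_pos: [0.5613, 0.0162, 0.207]
ee_rot: [0.608, 0.794, 0.0, 0.0]
contact_force: [0.4, -0.1, 0.1]
grip_width: 0.7
gripper_force: 0.0
time_s: 10.92
eef_pos: [0.4759, -0.2598, 0.2051]
ee_rot: [0.608, 0.794, 0.0, -0.0]
contact_force: [0.0, 1.0, -0.1]
grip_width: 0.698
gripper_force: 0.0
pos [ 0.4759 -0.2598  0.2051] t 10.925 shift [-0.0577 -0.0351  0.1761] az opts [np.float64(-3.142), np.float64(-0.001), np.float64(3.141)] q7 0.9278476891479204 tilt [-0.0002  0.0006 -1.    ]
[[276.8866 261.9523]
 [282.1375 240.4947]]
[{'pixel': [333.7, 275.2], 'p': 0.85}, {'pixel': [280.5, 234.5], 'p': 0.72}]
[ 0.4431 -0.3319  0.0121] [ 0.4699 -0.3093  0.0842] [ 0.4431 -0.3319  0.0121] [ 0.4699 -0.3093  0.034 ]
large [ 0.5447 -0.0014  0.0245] [0.5792 0.0348 0.1103] [0.5616 0.016  0.1051]
```

View pics/w2.png

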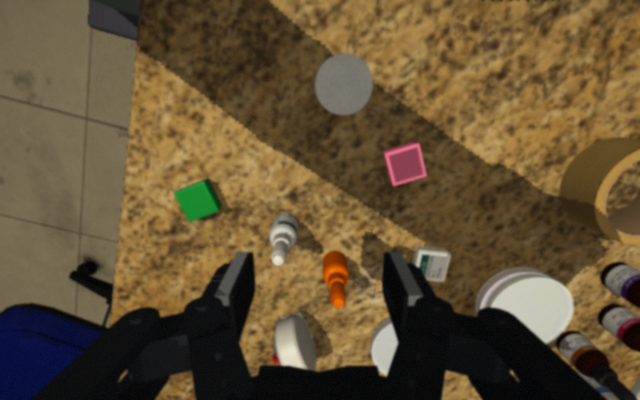

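White small bottle at (282,238), orange one at (335,275). The closing line runs across the image, so there the fingers must fit between them. I'll set the opening to 0.6.

```bash
python3 -m crank '[{"x":-0.0283,"y":-0.0177,"z":0,"ax":0,"ay":0,"az":0,"fingers":0.6},{"x":-0.0283,"y":-0.0177,"z":0,"ax":0,"ay":0,"az":0,"fingers":0.6},{"x":0,"y":0,"z":0,"ax":0,"ay":0,"az":0,"fingers":0.6},{"x":0,"y":0,"z":0.05,"ax":0,"ay":0,"az":0,"fingers":0.6},{"x":0,"y":0,"z":0.05,"ax":0,"ay":0,"az":0,"fingers":0.6},{"x":0,"y":0,"z":0.04,"ax":0,"ay":0,"az":0,"fingers":0.6},{"x":0,"y":0,"z":0.02,"ax":0,"ay":0,"az":0,"fingers":0.6},{"x":0,"y":0,"z":0.01,"ax":0,"ay":0,"az":0,"fingers":0.6},{"x":0,"y":0,"z":0.005,"ax":0,"ay":0,"az":0,"fingers":0.6},{"x":0,"y":0,"z":0,"ax":0,"ay":0,"az":0,"fingers":0.6}]'; python3 -m crank '[{"x":0,"y":0,"z":0,"ax":0,"ay":0,"az":0,"fingers":0.1},{"x":0,"y":0,"z":0,"ax":0,"ay":0,"az":0,"fingers":0.1},{"x":0,"y":0,"z":0,"ax":0,"ay":0,"az":0,"fingers":0.1},{"x":0,"y":0,"z":0,"ax":0,"ay":0,"az":0,"fingers":0.1},{"x":0,"y":0,"z":0,"ax":0,"ay":0,"az":0,"fingers":0.1},{"x":0,"y":0,"z":0,"ax":0,"ay":0,"az":0,"fingers":0.1}]' 40; python3 -c "
from h import *
plan(.5427,.0865,.029,.264)"
```

```text
time_s: 12.32
eef_pos: [0.4568, -0.3241, 0.0307]
ee_rot: [0.608, 0.794, 0.0, 0.0]
contact_force: [0.3, 0.7, -0.2]
grip_width: 0.601
gripper_force: 0.0
time_s: 13.08
eef_pos: [0.4567, -0.3245, 0.0313]
ee_rot: [0.608, 0.794, 0.0, 0.001]
contact_force: [-0.7, 1.8, 5.3]
grip_width: 0.295
gripper_force: 39.0
pos [ 0.4567 -0.3245  0.0313] t 13.075 shift [0.3745 0.1899 0.0022] az opts [np.float64(-3.143), np.float64(-0.001), np.float64(3.141)] q7 1.1604641034924466 tilt [ 0.0013 -0.0006 -1.    ]
```

```bash
python3 -m crank '[{"x":0,"y":0,"z":-0.02,"ax":0,"ay":0,"az":0,"fingers":0.1},{"x":0,"y":0,"z":-0.045,"ax":0,"ay":0,"az":0,"fingers":0.1},{"x":0,"y":0,"z":-0.05,"ax":0,"ay":0,"az":0,"fingers":0.1},{"x":0.02,"y":0.0101,"z":-0.035,"ax":0,"ay":0,"az":0,"fingers":0.1},{"x":0.043,"y":0.0218,"z":0,"ax":0,"ay":0,"az":0,"fingers":0.1},{"x":0.043,"y":0.0218,"z":0,"ax":0,"ay":0,"az":0,"fingers":0.1},{"x":0.043,"y":0.0218,"z":0,"ax":0,"ay":0,"az":0,"fingers":0.1},{"x":0.043,"y":0.0218,"z":0,"ax":0,"ay":0,"az":0,"fingers":0.1},{"x":0.043,"y":0.0218,"z":0,"ax":0,"ay":0,"az":0,"fingers":0.1},{"x":0.043,"y":0.0218,"z":0,"ax":0,"ay":0,"az":0,"fingers":0.1}]' && python3 -m crank '[{"x":0.043,"y":0.0218,"z":0,"ax":0,"ay":0,"az":0,"fingers":0.1},{"x":0.0335,"y":0.017,"z":0,"ax":0,"ay":0,"az":0,"fingers":0.1},{"x":0.02,"y":0.0102,"z":0,"ax":0,"ay":0,"az":0,"fingers":0.1},{"x":0,"y":0,"z":0,"ax":0,"ay":0,"az":0,"fingers":0.1},{"x":0,"y":0,"z":0,"ax":0,"ay":0,"az":0,"fingers":0.1}]'
python3 - <<'E'
from h import *
plan(.5427,.0865,.041,.264)
c=cam('scene'); W=pts(c)
m=(np.hypot(W[...,0]-.5427,W[...,1]-.0865)<.03)&(W[...,2]>.08)&(W[...,2]<.17);P=W[m]
print(len(P),np.percentile(P[:,2],[1,3]),P.mean(0))
E
```

```text
time_s: 14.32
eef_pos: [0.5203, -0.0176, 0.1809]
ee_rot: [0.608, 0.794, 0.0, 0.0]
contact_force: [0.9, -0.1, -0.6]
grip_width: 0.289
gripper_force: 39.7
time_s: 14.95
eef_pos: [0.542, 0.0857, 0.1806]
ee_rot: [0.609, 0.793, -0.0, 0.0]
contact_force: [-0.1, 0.2, -0.3]
grip_width: 0.295
gripper_force: 39.7
pos [0.542  0.0857 0.1806] t 14.95 shift [0.0006 0.0009 0.1396] az opts [np.float64(-3.143), np.float64(-0.002), np.float64(3.14)] q7 0.35414029682746123 tilt [ 0.0001 -0.0003 -1.    ]
55 [0.1504 0.1512] [0.5365 0.0768 0.16  ]
```

```bash
python3 -m crank '[{"x":0.0006,"y":0.0009,"z":0.04,"ax":0,"ay":0,"az":0,"fingers":0.1},{"x":0,"y":0,"z":0.04,"ax":0,"ay":0,"az":0,"fingers":0.1},{"x":0,"y":0,"z":0.03,"ax":0,"ay":0,"az":0,"fingers":0.1},{"x":0,"y":0,"z":0.018,"ax":0,"ay":0,"az":0,"fingers":0.1},{"x":0,"y":0,"z":0.008,"ax":0,"ay":0,"az":0,"fingers":0.1},{"x":0,"y":0,"z":0.002,"ax":0,"ay":0,"az":0,"fingers":0.1},{"x":0,"y":0,"z":0.001,"ax":0,"ay":0,"az":0,"fingers":0.1},{"x":0,"y":0,"z":0.001,"ax":0,"ay":0,"az":0,"fingers":0.1},{"x":0,"y":0,"z":0,"ax":0,"ay":0,"az":0,"fingers":0.1}]'
```

```text
time_s: 16.12
eef_pos: [0.5434, 0.0876, 0.0413]
ee_rot: [0.608, 0.794, 0.001, 0.0]
contact_force: [-0.9, -0.2, 5.4]
grip_width: 0.294
gripper_force: 40.3
```

```bash
python3 -m crank '[{"x":0,"y":0,"z":0,"ax":0,"ay":0,"az":0,"fingers":0.5},{"x":0,"y":0,"z":0,"ax":0,"ay":0,"az":0,"fingers":0.6},{"x":0,"y":0,"z":0,"ax":0,"ay":0,"az":0,"fingers":0.6},{"x":0,"y":0,"z":-0.02,"ax":0,"ay":0,"az":0,"fingers":0.6},{"x":0,"y":0,"z":-0.05,"ax":0,"ay":0,"az":0,"fingers":0.6},{"x":0,"y":0,"z":-0.05,"ax":0,"ay":0,"az":0,"fingers":0.6},{"x":0,"y":0,"z":-0.05,"ax":0,"ay":0,"az":0,"fingers":1}]' && python3 -m crank '[{"x":-0.04,"y":-0.0232,"z":0,"ax":0,"ay":0,"az":0,"fingers":1},{"x":-0.04,"y":-0.0232,"z":0,"ax":0,"ay":0,"az":0,"fingers":1},{"x":-0.04,"y":-0.0232,"z":0,"ax":0,"ay":0,"az":0,"fingers":1},{"x":-0.04,"y":-0.0232,"z":0,"ax":0,"ay":0,"az":0,"fingers":1},{"x":-0.02,"y":-0.0116,"z":0,"ax":0,"ay":0,"az":0,"fingers":1},{"x":0,"y":0,"z":0,"ax":0,"ay":0,"az":0,"fingers":1},{"x":0,"y":0,"z":0,"ax":0,"ay":0,"az":0,"fingers":1}]'
python3 - <<'E'
from h import *
c=cam('wrist'); W=pts(c)
print(spot_in('wrist','specimen_pot_center'))
m=(np.hypot(W[...,0]-.473,W[...,1]+.174)<.045)&(W[...,2]>.053);P=W[m]
if len(P): print(len(P),P.min(0),P.max(0),P.mean(0)); q=(P.min(0)+P.max(0))/2; plan(q[0],q[1],.035,.264)
c=cam('top'); W=pts(c)
for x,y in ((.5612,.0162),(.5427,.0865)):
    m=(np.hypot(W[...,0]-x,W[...,1]-y)<.03)&(W[...,2]>.025);P=W[m];Q=P[P[:,2]>.08]
    print(P.min(0),P.max(0),Q.mean(0))
E
```

```text
time_s: 17.0
eef_pos: [0.5427, 0.0875, 0.2118]
ee_rot: [0.608, 0.794, -0.0, -0.0]
contact_force: [0.7, 0.1, -0.2]
grip_width: 0.794
gripper_force: 0.0
time_s: 17.88
eef_pos: [0.4893, -0.1127, 0.2102]
ee_rot: [0.608, 0.794, 0.0, -0.0]
contact_force: [0.6, 0.0, -0.6]
grip_width: 1.0
gripper_force: 0.0
[{'pixel': [287.2, 234.9], 'p': 0.81}]
1886 [ 0.4497 -0.1956  0.053 ] [ 0.4959 -0.1349  0.2249] [ 0.4727 -0.1706  0.061 ]
pos [ 0.4893 -0.1122  0.2102] t 17.975 shift [-0.0469 -0.0298  0.1751] az opts [np.float64(-3.141), np.float64(0.001), np.float64(3.142)] q7 0.7046028909897197 tilt [-0.0001  0.0004 -1.    ]
[ 0.5447 -0.0012  0.0267] [0.5789 0.0347 0.1118] [0.5605 0.016  0.0992]
[0.5317 0.0742 0.0262] [0.5546 0.0979 0.0951] [0.5443 0.087  0.0894]
```

```bash
python3 -m crank '[{"x":-0.027,"y":-0.016,"z":0,"ax":0,"ay":0,"az":0,"fingers":1},{"x":-0.027,"y":-0.016,"z":0,"ax":0,"ay":0,"az":0,"fingers":1},{"x":0,"y":0,"z":0,"ax":0,"ay":0,"az":0,"fingers":1},{"x":0,"y":0,"z":0.05,"ax":0,"ay":0,"az":0,"fingers":1},{"x":0,"y":0,"z":0.05,"ax":0,"ay":0,"az":0,"fingers":1},{"x":0,"y":0,"z":0.04,"ax":0,"ay":0,"az":0,"fingers":1},{"x":0,"y":0,"z":0.025,"ax":0,"ay":0,"az":0,"fingers":1},{"x":0,"y":0,"z":0.01,"ax":0,"ay":0,"az":0,"fingers":1},{"x":0,"y":0,"z":0,"ax":0,"ay":0,"az":0,"fingers":1}]'; python3 -m crank '[{"x":0,"y":0,"z":0,"ax":0,"ay":0,"az":0,"fingers":0.3},{"x":0,"y":0,"z":0,"ax":0,"ay":0,"az":0,"fingers":0.3},{"x":0,"y":0,"z":0,"ax":0,"ay":0,"az":0,"fingers":0.3},{"x":0,"y":0,"z":0,"ax":0,"ay":0,"az":0,"fingers":0.3},{"x":0,"y":0,"z":0,"ax":0,"ay":0,"az":0,"fingers":0.3},{"x":0,"y":0,"z":0,"ax":0,"ay":0,"az":0,"fingers":0.3}]' 40; python3 -c "
from h import *
plan(.5238,.1557,.045,.264)"
```

```text
time_s: 19.15
eef_pos: [0.4723, -0.1733, 0.0351]
ee_rot: [0.608, 0.794, 0.0, -0.0]
contact_force: [0.2, -0.7, 0.0]
grip_width: 1.003
gripper_force: 0.0
time_s: 19.9
eef_pos: [0.4728, -0.1739, 0.0363]
ee_rot: [0.608, 0.794, 0.0, 0.001]
contact_force: [0.3, 1.2, 8.6]
grip_width: 0.496
gripper_force: 39.2
pos [ 0.4728 -0.1739  0.0363] t 19.9 shift [ 0.305   0.135  -0.0087] az opts [np.float64(-3.142), np.float64(-0.001), np.float64(3.141)] q7 1.003967935318477 tilt [ 0.0019 -0.0003 -1.    ]
```

```bash
python3 -m crank '[{"x":0,"y":0,"z":-0.02,"ax":0,"ay":0,"az":0,"fingers":0.3},{"x":0,"y":0,"z":-0.045,"ax":0,"ay":0,"az":0,"fingers":0.3},{"x":0,"y":0,"z":-0.05,"ax":0,"ay":0,"az":0,"fingers":0.3},{"x":0.02,"y":0.0089,"z":-0.035,"ax":0,"ay":0,"az":0,"fingers":0.3},{"x":0.045,"y":0.0199,"z":0,"ax":0,"ay":0,"az":0,"fingers":0.3},{"x":0.045,"y":0.0199,"z":0,"ax":0,"ay":0,"az":0,"fingers":0.3},{"x":0.045,"y":0.0199,"z":0,"ax":0,"ay":0,"az":0,"fingers":0.3},{"x":0.045,"y":0.0199,"z":0,"ax":0,"ay":0,"az":0,"fingers":0.3},{"x":0.045,"y":0.0199,"z":0,"ax":0,"ay":0,"az":0,"fingers":0.3},{"x":0.035,"y":0.0155,"z":0,"ax":0,"ay":0,"az":0,"fingers":0.3}]' && python3 -m crank '[{"x":0.025,"y":0.0111,"z":0,"ax":0,"ay":0,"az":0,"fingers":0.3},{"x":0,"y":0,"z":0,"ax":0,"ay":0,"az":0,"fingers":0.3},{"x":0,"y":0,"z":0,"ax":0,"ay":0,"az":0,"fingers":0.3}]'
python3 - <<'E'
from h import *
plan(.5238,.1557,.046,.264)
c=cam('scene'); W=pts(c)
m=(np.hypot(W[...,0]-.5238,W[...,1]-.1557)<.03)&(W[...,2]>.1)&(W[...,2]<.2);P=W[m]
print(len(P),np.percentile(P[:,2],[1,3]),P.mean(0))
E
```

```text
time_s: 21.15
eef_pos: [0.519, 0.1311, 0.1857]
ee_rot: [0.608, 0.794, 0.0, 0.0]
contact_force: [0.5, 0.8, -0.1]
grip_width: 0.496
gripper_force: 40.6
time_s: 21.52
eef_pos: [0.5229, 0.155, 0.1855]
ee_rot: [0.608, 0.794, -0.0, 0.0]
contact_force: [0.5, -0.6, -1.0]
grip_width: 0.498
gripper_force: 40.6
pos [0.5229 0.155  0.1855] t 21.525 shift [0.0005 0.001  0.1395] az opts [np.float64(-3.143), np.float64(-0.001), np.float64(3.14)] q7 0.28796645736097815 tilt [ 0.     -0.0002 -1.    ]
185 [0.1513 0.1519] [0.5166 0.1396 0.1733]
```

Foot at about 0.151 with TCP 0.1855, so contact should come at TCP ≈ 0.0455.

```bash
python3 -m crank '[{"x":0.0005,"y":0.001,"z":0.04,"ax":0,"ay":0,"az":0,"fingers":0.3},{"x":0,"y":0,"z":0.04,"ax":0,"ay":0,"az":0,"fingers":0.3},{"x":0,"y":0,"z":0.03,"ax":0,"ay":0,"az":0,"fingers":0.3},{"x":0,"y":0,"z":0.018,"ax":0,"ay":0,"az":0,"fingers":0.3},{"x":0,"y":0,"z":0.008,"ax":0,"ay":0,"az":0,"fingers":0.3},{"x":0,"y":0,"z":0.002,"ax":0,"ay":0,"az":0,"fingers":0.3},{"x":0,"y":0,"z":0.001,"ax":0,"ay":0,"az":0,"fingers":0.3},{"x":0,"y":0,"z":0.001,"ax":0,"ay":0,"az":0,"fingers":0.3},{"x":0,"y":0,"z":0,"ax":0,"ay":0,"az":0,"fingers":0.3}]'
```

```text
time_s: 22.7
eef_pos: [0.5246, 0.1566, 0.0464]
ee_rot: [0.608, 0.794, 0.001, 0.0]
contact_force: [-0.4, -0.4, 6.6]
grip_width: 0.496
gripper_force: 40.8
```

```bash
python3 -m crank '[{"x":0,"y":0,"z":0,"ax":0,"ay":0,"az":0,"fingers":0.7},{"x":0,"y":0,"z":0,"ax":0,"ay":0,"az":0,"fingers":0.8},{"x":0,"y":0,"z":0,"ax":0,"ay":0,"az":0,"fingers":0.8},{"x":0,"y":0,"z":-0.02,"ax":0,"ay":0,"az":0,"fingers":0.8},{"x":0,"y":0,"z":-0.05,"ax":0,"ay":0,"az":0,"fingers":0.8},{"x":0,"y":0,"z":-0.05,"ax":0,"ay":0,"az":0,"fingers":0.8},{"x":0,"y":0,"z":-0.04,"ax":0,"ay":0,"az":0,"fingers":0.8}]' && python3 -m crank '[{"x":-0.0535,"y":-0.0041,"z":0,"ax":0,"ay":0,"az":0,"fingers":0.8},{"x":-0.0535,"y":-0.0041,"z":0,"ax":0,"ay":0,"az":0,"fingers":0.8},{"x":-0.0535,"y":-0.0041,"z":0,"ax":0,"ay":0,"az":0,"fingers":0.8},{"x":-0.0535,"y":-0.0041,"z":0,"ax":0,"ay":0,"az":0,"fingers":0.8},{"x":-0.0535,"y":-0.0041,"z":0,"ax":0,"ay":0,"az":0,"fingers":0.8},{"x":-0.0535,"y":-0.0041,"z":0,"ax":0,"ay":0,"az":0,"fingers":0.8},{"x":-0.0535,"y":-0.0041,"z":0,"ax":0,"ay":0,"az":0,"fingers":0.8},{"x":-0.03,"y":-0.0023,"z":0,"ax":0,"ay":0,"az":0,"fingers":0.8},{"x":0,"y":0,"z":0,"ax":0,"ay":0,"az":0,"fingers":0.8},{"x":0,"y":0,"z":0,"ax":0,"ay":0,"az":0,"fingers":0.8}]'
python3 - <<'E'
from h import *
c=cam('wrist','w4'); W=pts(c)
print(spot_in('wrist','slip_box_center'))
m=(np.hypot(W[...,0]-.619,W[...,1]+.325)<.035)&(W[...,2]>.013)&(W[...,2]<.03);P=W[m]
print(len(P),P.mean(0) if len(P) else 0); r=cv2.minAreaRect(P[:,:2].astype(np.float32)*1000); print(r)
a=np.deg2rad(r[2]); plan(r[0][0]/1e3,r[0][1]/1e3,.015,a); plan(r[0][0]/1e3,r[0][1]/1e3,.015,a+np.pi/2)
c=cam('top'); W=pts(c); x,y=.5238,.1557
m=(np.hypot(W[...,0]-x,W[...,1]-y)<.03)&(W[...,2]>.05);P=W[m]
print('pot',P.min(0),P.max(0),P.mean(0))
E
```

```text
time_s: 23.58
eef_pos: [0.5241, 0.1564, 0.2071]
ee_rot: [0.608, 0.794, 0.0, 0.0]
contact_force: [1.1, 2.1, -1.1]
grip_width: 0.803
gripper_force: 0.0
time_s: 24.82
eef_pos: [0.5991, -0.2412, 0.2049]
ee_rot: [0.608, 0.794, 0.0, -0.001]
contact_force: [-0.3, 0.5, -0.6]
grip_width: 0.801
gripper_force: 0.0
[{'pixel': [75.2, 183.0], 'p': 0.88}, {'pixel': [277.6, 149.8], 'p': 0.78}, {'pixel': [316.4, 250.6], 'p': 0.6}, {'pixel': [521.4, 183.3], 'p': 0.35}]
983 [ 0.6182 -0.3211  0.0181]
((618.5077514648438, -322.0730895996094), (34.0090217590332, 34.59001922607422), 9.407689094543457)
pos [ 0.5993 -0.2405  0.2051] t 24.925 shift [-0.0839 -0.0028  0.19  ] az opts [np.float64(-3.041), np.float64(0.101), np.float64(3.242)] q7 0.9172975704461458 tilt [-0.0004  0.0009 -1.    ]
pos [ 0.5993 -0.2405  0.2051] t 24.925 shift [-0.0839 -0.0028  0.19  ] az opts [np.float64(-1.47), np.float64(1.671)] q7 0.9172975704461458 tilt [-0.0004  0.0009 -1.    ]
pot [0.503  0.1341 0.058 ] [0.5479 0.1785 0.0766] [0.525  0.1556 0.071 ]
```

View pics/w4.png

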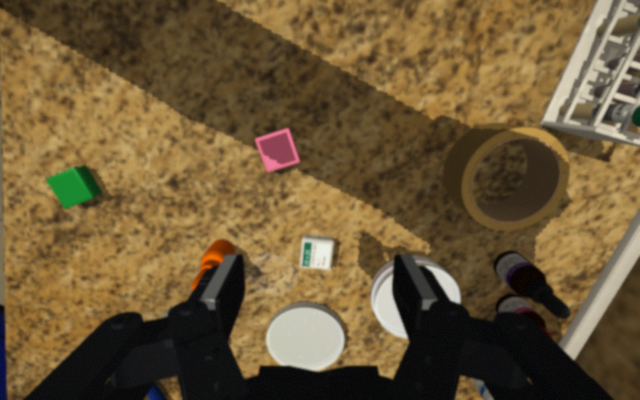

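Box (white lid with teal label) at (317,253); pink (278,150) and green (75,187) are the decoys. I'll keep the jaws at 0.6 so the finger stays clear of the petri dish at (415,292).

```bash
python3 -m crank '[{"x":-0.042,"y":-0.0014,"z":0,"ax":0,"ay":0,"az":0,"fingers":0.6},{"x":-0.042,"y":-0.0014,"z":0,"ax":0,"ay":0,"az":0,"fingers":0.6},{"x":0,"y":0,"z":0,"ax":0,"ay":0,"az":0.1,"fingers":0.6},{"x":0,"y":0,"z":0.05,"ax":0,"ay":0,"az":0,"fingers":0.6},{"x":0,"y":0,"z":0.05,"ax":0,"ay":0,"az":0,"fingers":0.6},{"x":0,"y":0,"z":0.04,"ax":0,"ay":0,"az":0,"fingers":0.6},{"x":0,"y":0,"z":0.025,"ax":0,"ay":0,"az":0,"fingers":0.6},{"x":0,"y":0,"z":0.015,"ax":0,"ay":0,"az":0,"fingers":0.6},{"x":0,"y":0,"z":0.008,"ax":0,"ay":0,"az":0,"fingers":0.6},{"x":0,"y":0,"z":0,"ax":0,"ay":0,"az":0,"fingers":0.6}]'; python3 -m crank '[{"x":0,"y":0,"z":0,"ax":0,"ay":0,"az":0,"fingers":0.2},{"x":0,"y":0,"z":0,"ax":0,"ay":0,"az":0,"fingers":0.2},{"x":0,"y":0,"z":0,"ax":0,"ay":0,"az":0,"fingers":0.2},{"x":0,"y":0,"z":0,"ax":0,"ay":0,"az":0,"fingers":0.2},{"x":0,"y":0,"z":0,"ax":0,"ay":0,"az":0,"fingers":0.2}]' 40; python3 -c "
from h import *
plan(.505,.2247,.03,.264)"
```

```text
time_s: 26.22
eef_pos: [0.6187, -0.3238, 0.0175]
ee_rot: [0.647, 0.762, 0.0, 0.0]
contact_force: [0.2, -0.3, -0.3]
grip_width: 0.601
gripper_force: 0.0
time_s: 26.85
eef_pos: [0.6191, -0.3243, 0.0185]
ee_rot: [0.647, 0.762, 0.0, 0.001]
contact_force: [-0.9, 0.3, 6.6]
grip_width: 0.384
gripper_force: 40.3
pos [ 0.6191 -0.3243  0.0185] t 26.85 shift [ 0.5603 -0.0235 -0.012 ] az opts [np.float64(-3.243), np.float64(-0.101), np.float64(3.041)] q7 1.0335583503236474 tilt [ 0.0017 -0.0006 -1.    ]
```

```bash
python3 -m crank '[{"x":0,"y":0,"z":-0.02,"ax":0,"ay":0,"az":0,"fingers":0.2},{"x":0,"y":0,"z":-0.045,"ax":0,"ay":0,"az":0,"fingers":0.2},{"x":0,"y":0,"z":-0.05,"ax":0,"ay":0,"az":0,"fingers":0.2},{"x":0.03,"y":-0.0013,"z":-0.035,"ax":0,"ay":0,"az":0,"fingers":0.2},{"x":0.055,"y":-0.0023,"z":0,"ax":0,"ay":0,"az":0,"fingers":0.2},{"x":0.055,"y":-0.0023,"z":0,"ax":0,"ay":0,"az":0,"fingers":0.2},{"x":0.055,"y":-0.0023,"z":0,"ax":0,"ay":0,"az":0,"fingers":0.2},{"x":0.055,"y":-0.0023,"z":0,"ax":0,"ay":0,"az":0,"fingers":0.2},{"x":0.055,"y":-0.0023,"z":0,"ax":0,"ay":0,"az":0,"fingers":0.2},{"x":0.055,"y":-0.0023,"z":0,"ax":0,"ay":0,"az":0,"fingers":0.2}]' && python3 -m crank '[{"x":0.055,"y":-0.0023,"z":0,"ax":0,"ay":0,"az":0,"fingers":0.2},{"x":0.055,"y":-0.0023,"z":0,"ax":0,"ay":0,"az":0,"fingers":0.2},{"x":0.055,"y":-0.0023,"z":0,"ax":0,"ay":0,"az":0,"fingers":0.2},{"x":0.035,"y":-0.0015,"z":0,"ax":0,"ay":0,"az":0,"fingers":0.2},{"x":0,"y":0,"z":0,"ax":0,"ay":0,"az":-0.1,"fingers":0.2},{"x":0,"y":0,"z":0,"ax":0,"ay":0,"az":0,"fingers":0.2},{"x":0,"y":0,"z":0,"ax":0,"ay":0,"az":0,"fingers":0.2}]'
python3 - <<'E'
from h import *
plan(.505,.2247,.028,.264)
c=cam('scene'); W=pts(c)
m=(np.hypot(W[...,0]-.505,W[...,1]-.2247)<.035)&(W[...,2]>.1)&(W[...,2]<.2);P=W[m]
print(len(P),np.percentile(P[:,2],[1,3]) if len(P) else 0)
E
```

```text
time_s: 28.1
eef_pos: [0.5448, 0.0304, 0.1685]
ee_rot: [0.647, 0.762, 0.001, 0.0]
contact_force: [1.1, 1.0, 0.0]
grip_width: 0.385
gripper_force: 39.9
time_s: 28.98
eef_pos: [0.5046, 0.2241, 0.168]
ee_rot: [0.61, 0.793, 0.0, 0.0]
contact_force: [0.1, -0.2, 0.1]
grip_width: 0.384
gripper_force: 39.9
pos [0.5046 0.2241 0.168 ] t 28.975 shift [0.0004 0.0005 0.14  ] az opts [np.float64(-3.146), np.float64(-0.004), np.float64(3.137)] q7 0.2367197374245968 tilt [ 0.0006  0.0005 -1.    ]
248 [0.1508 0.152 ]
```

```bash
python3 -m crank '[{"x":0.0004,"y":0.0005,"z":0.04,"ax":0,"ay":0,"az":0,"fingers":0.2},{"x":0,"y":0,"z":0.04,"ax":0,"ay":0,"az":0,"fingers":0.2},{"x":0,"y":0,"z":0.03,"ax":0,"ay":0,"az":0,"fingers":0.2},{"x":0,"y":0,"z":0.018,"ax":0,"ay":0,"az":0,"fingers":0.2},{"x":0,"y":0,"z":0.008,"ax":0,"ay":0,"az":0,"fingers":0.2},{"x":0,"y":0,"z":0.002,"ax":0,"ay":0,"az":0,"fingers":0.2},{"x":0,"y":0,"z":0.001,"ax":0,"ay":0,"az":0,"fingers":0.2},{"x":0,"y":0,"z":0.001,"ax":0,"ay":0,"az":0,"fingers":0.2},{"x":0,"y":0,"z":0,"ax":0,"ay":0,"az":0,"fingers":0.2}]'
```

```text
time_s: 30.15
eef_pos: [0.5051, 0.2254, 0.0285]
ee_rot: [0.608, 0.794, 0.001, 0.0]
contact_force: [-1.3, -0.7, 7.2]
grip_width: 0.383
gripper_force: 40.6
```

Contact. Release, rise and verify.

```bash
python3 -m crank '[{"x":0,"y":0,"z":0,"ax":0,"ay":0,"az":0,"fingers":0.6},{"x":0,"y":0,"z":0,"ax":0,"ay":0,"az":0,"fingers":0.7},{"x":0,"y":0,"z":0,"ax":0,"ay":0,"az":0,"fingers":0.7},{"x":0,"y":0,"z":-0.02,"ax":0,"ay":0,"az":0,"fingers":0.7},{"x":0,"y":0,"z":-0.05,"ax":0,"ay":0,"az":0,"fingers":0.7},{"x":0,"y":0,"z":-0.05,"ax":0,"ay":0,"az":0,"fingers":0.7},{"x":0.05,"y":0,"z":-0.03,"ax":0,"ay":0,"az":0,"fingers":0.7},{"x":0.055,"y":0,"z":0,"ax":0,"ay":0,"az":0,"fingers":0.7},{"x":0.05,"y":0,"z":0,"ax":0,"ay":0,"az":0,"fingers":0.7},{"x":0,"y":0,"z":0,"ax":0,"ay":0,"az":0,"fingers":0.7}]'
python3 - <<'E'
from h import *
for n in('top','scene'):
    c=cam(n); W=pts(c)
    for x,y,t in ((.5612,.0162,.109),(.5427,.0865,.093),(.5238,.1557,.071),(.505,.2247,.028)):
        m=(np.hypot(W[...,0]-x,W[...,1]-y)<.03)&(W[...,2]>max(.016,t-.075));P=W[m]; Q=P[P[:,2]>t-.008]
        print(n,'mid',(P.min(0)+P.max(0))[:2]/2-[x,y],'top',Q.mean(0)[:2]-[x,y],np.median(Q[:,2]))
    if n=='scene': b=c['frame'][130:300,190:450]; cv2.imwrite('pics/end.png',cv2.resize(b,(780,510))[:,:,::-1])
E
```

```text
time_s: 31.4
eef_pos: [0.4622, 0.3796, 0.1767]
ee_rot: [0.605, 0.796, 0.0, -0.001]
contact_force: [0.0, -0.2, -0.4]
grip_width: 0.706
gripper_force: 0.0
top mid [0.0009 0.0005] top [0.0002 0.0004] 0.10553108109645296
top mid [ 0.0004 -0.0006] top [0.0017 0.0008] 0.09054736971805367
top mid [ 0.0017 -0.0008] top [0.0011 0.0006] 0.07121674325652397
top mid [0.0009 0.0008] top [0.     0.0008] 0.0284550344465543
scene mid [-0.0008 -0.0059] top [-0.0017 -0.003 ] 0.1054795860343686
scene mid [-0.0002 -0.0015] top [ 0.001 -0.002] 0.08997422412728694
scene mid [ 0.0012 -0.0008] top [-0.002  -0.0046] 0.07078174441598553
scene mid [-0.0002 -0.0008] top [-0.0021 -0.0034] 0.02766404397540846
```

View pics/end.png

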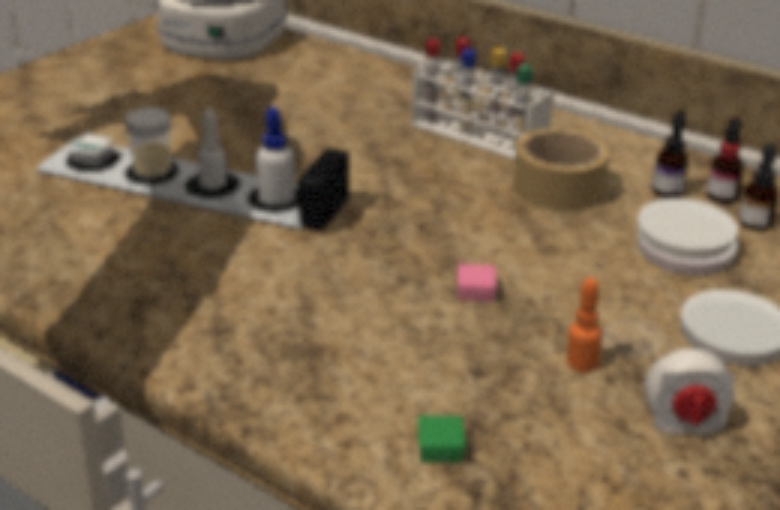

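All four stand upright and centred in the right order: box (92,152), pot (150,145), small bottle (211,155), large bottle (275,160). The tape and timer look unmoved.

```bash
python3 -c "
from rig import *
print(close_job())"
```

```text
the job is handed in; nothing more can be done
None
```

The job is handed in: all four containers stand upright on their pads in height order, tallest at the end block, each measured within about 6 mm of its pad's centre, with the tape roll and timer left alone, after about 31 s of robot time.

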